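Centre the test weight, then hold the scale's recessed calibration button

ROBOT

A 6-joint arm with a two-finger parallel gripper is mounted at the origin on the work surface. World frame = base frame: x ahead of the robot, y to its left, z up, the work surface at z = 0. Lengths are in m, angles in rad, forces in N, time in s.
With the tool pointing down it reaches from about 0.375 to 0.9 m from the base axis. Payload 3.1 kg.
Tool frame: the origin (TCP) lies between the finger pads; the fingertips stand 8 mm ahead of it and the grasp point (between the pads) lies 11 mm behind it; z points along the fingers, y is the line along which they close (so a half turn about z gives the same grasp; the last joint's range is limited). The gripper opens to 85 mm and grips with 20 to 120 N. Pads are 22 mm wide; open, the fingers measure 114 mm over their backs; the gripper's body (76 mm by 85 mm) begins 54 mm behind the grasp point. The pads swing forward as they close: fully open they stand 13 mm farther back than shut.
Start: joints at [-1.391, 0.527, 1.433, -0, 1.181, -0.178], TCP at [0.219, -0.585, 0.239] pointing down, gripper open.
Joint ranges: [-3.08, 3.08], [-0.75, 2.2], [0.22, 2.44], [-1.43, 4.57], [0, 2.65], [-2.85, 2.85]. Speed limits (rad/s): [2.79, 2.79, 3.14, 3.14, 3.14, 3.14].

INTERFACE

Orientations are given as a unit quaternion [x, y, z, w].
In Python, from station import readout, cams, sign_off gives the robot as it stands.
- The arm moves only by the tool send_rows, never from a script. Its argument "commands" is text: rows parted by semicolons, each of 5 numbers parted by spaces: the finger opening in mm, from 0 to 85.4, then the shift along the tool's x, y, z each as a share of 0.02 m, from -1 to 1, then the turn about the tool's z as a share of 4 degrees, from -1 to 1. In form: grip dx dy dz spin; .... A call has 1 to 20 rows; each row shifts and turns the commanded pose from where the row before left it, along the tool's axes as they then stand; what a row does not reach is not made up. A row lasts 1/12 s, in which the tool goes at most 41.7 mm and 7.16 degrees, less where a joint would pass 70% of its speed; a pose out of reach is approached as far as the arm can. A call with a number of a shift or a turn outside -1 to 1 is refused whole. A call with a gripper value outside its range is refused whole. The fingers move at their own pace and stop on an object; "grip_force" is the grip in N (left out, the last holds). Time passes only in rows, so rows that do not move let the fingers close. It gives the time, the measured TCP pose, the force, the opening and the grip force at its end, in the units of the state.
- readout.sense(): the state, without advancing time (a new reading comes with each control period).
- cams.snapshot(name): name is "scene" or "top"; returns a dict with "pixels" (420x560x3 uint8, red, green, blue), "intrinsics" (3x3 intrinsics, pixels), "eye" and "rotation" of the camera in the world. Camera axes: x right, y down, z forward; pixel columns grow to the right and rows downward; lengths in m; the calibration is good to about 2 mm. A picture is of the moment at which its call begins. There is no depth.
- sign_off(): hands the job in; it is judged then, once.
The state is a dict: "t": time; "q": joint angles; "qd": joint speeds; "tau": joint torques, N m; "tcp_pos": TCP position; "tool_rot": TCP orientation; "force": force on the tool from outside, world axes, zero at the start; "ft_torque": the same for the moment, N m; "finger_gap": opening from 0.0 (shut) to 1.0 (fully open); "gripper_force": force on a finger pad.
Only numpy, scipy, OpenCV 4.12 (cv2) and the standard library are available. Lean on these libraries where they do the work, as an engineer would, in place of code of your own. Each camera call takes 0.05 s, during which the arm holds its last target. There are 200 camera calls.

TASK

The workshop's bench scale is to be span-calibrated: slide the steel disc weight across the pan, never lifting it off, until it lies wholly inside the ring engraved round the middle of the pan. Then take the pin punch (the one with the long thin straight pin; leave the centre punch and the chisel) out of the punch stand, reach its pin down through the open round port in the console and press the recessed calibration button fully down. Finish while still gripping the punch and holding the button down with it, the weight still inside the ring and everything else left where it was.

Things in the scene. Friction and masses are not known exactly. Their poses are not given: they have to be found in the camera images.
- scale: compact bench scale, grey plastic, 290 (x) by 230 mm (y), fixed. Origin: middle of its underside; x from the console to the pan, z up. The flat stainless pan, 190 (x) by 230 mm (y), without a rim, is at the +x end, its top 60 mm above the bench; the console, 90 mm deep (x), is at the -x end, its top 56 mm above the bench
- pan_centre (a point): middle of the pan, on its top face; axes as the scale's. A thin ring of 114 mm diameter is engraved round this point: the disc weight is wholly inside it when its centre lies within 12 mm of this point
- weight_mid (a point): centre (half-way up) of the plain dark steel disc weight lying flat on the pan, at the start 45 to 80 mm from the pan's middle on its -y side: 90 mm diameter, 14 mm high, about 0.6 kg, nothing to grip it by
- port (a point): centre of the mouth of the calibration port: a round hole, 14 mm wide, straight down into the console's flat top near its -y end; z points up out of it. The top of the calibration button, a white plunger of 11 mm diameter, stands 16 mm below the mouth. The port's rubber plug, 17 mm wide and 8 mm high, lies on its strap 29 mm to the -x side of the hole
- cal_button (a joint): travel of the calibration button in m: 0 = up, 0.005 = fully down; it springs back, 1.5 N to start it, 4 N at the bottom
- punch_mid (a point): point on the axis of the pin punch, 120 mm above its tip and 45 mm below its top, half-way up its grip. Upright, tip down, in any of the stand's three holes: bright steel, 165 mm long, about 0.11 kg; a straight pin of 6 mm diameter, 65 mm long, flat-ended, then a short cone, then a round grip of 13 mm diameter from 74 mm above the tip to the top. z up along the axis
- punch_tip (a point): flat end of the pin punch's pin, 120 mm below punch_mid along its axis
- stand: punch stand of bent sheet metal, fixed: base plate 205 (x) by 70 mm (y), 6 mm thick, on which the tips rest, and a top plate 50 mm wide (y), from 88 to 98 mm above the bench, with three 15 mm holes in a row along x at -65, 0 and +65 mm. Origin: middle of its underside
- centre_punch: bystander in the stand: dark steel centre punch with a conical point, 135 mm long, 13 mm thick, tip down; origin at its tip
- chisel: bystander in the stand: cold chisel with a flat blade, 150 mm long, 13 mm thick, tip down; origin at its tip
- hammer: bystander: hammer lying on the bench far to the right of the scale, 280 mm long, along its own x
- v_block: bystander: steel V-block, 30 x 80 mm, 32 mm high, on the bench to the right of the scale's pan
- weight_case: bystander, fixed: open wooden case of small knob weights, 170 (x) by 100 mm (y), up to 68 mm high, on the right near the robot
Things that resemble listed ones, but are neither listed nor needed, are in the scene too. What is meant by the part that bears weight_mid is not green or purple, and is the larger of those in its own colour.

How it is judged:
By the outcome, as a careful person would: the job done as asked, in the order asked, and still so for the second after the job is handed in, while the arm keeps its last pose, push and grip.
It also fails if it takes over 59 s, if anything falls off the work surface, if the arm or the gripper's body presses on something with over 40 N, if the wrist force passes 120 N, or if a joint passes its speed limit or range.

## Working session

There is one attempt and no reset: what is moved stays moved. The work goes in short steps, Python scripts to look and compute and a tool call to move; the robot and the scene stay as the last step left them, time stands still between calls to the robot, and variables do not carry over. Pictures are saved under pics/ and viewed, at most 13 in all, crops included, and the job is handed in when it is done.

Besides the shell and the picture viewer there is one more tool, called after "Emit:" as name(argument=value, ...) on one line, values as JSON. send_rows: Moves the arm, as the interface text tells. Its arguments: {"type":"object","properties":{"commands":{"type":"string"},"grip_force":{"type":"number"}},"required":["commands"]}

```bash
mkdir -p pics; ls; python3 - <<'E'
from station import readout,cams
import cv2,json
s=readout.sense();print(s)
for n in("scene","top"):
    c=cams.snapshot(n);cv2.imwrite(f"pics/{n}0.png",c["pixels"][:,:,::-1]);print(n,c["intrinsics"],c["eye"],c["rotation"])
E
```

```text
pics
{'t': 0.0, 'q': array([-1.39050083e+00,  5.28463617e-01,  1.43390563e+00, -1.42408898e-05,
        1.18133304e+00, -1.78512914e-01]), 'qd': array([ 0.00036424,  0.00061447,  0.00215266,  0.00171121, -0.00067903,
        0.00042734]), 'tau': array([-6.64046675e-04, -4.42351663e+01, -1.78026170e+01, -1.87496339e-04,
        8.56473343e-03,  1.68179177e-07]), 'tcp_pos': array([ 0.2193663 , -0.58450913,  0.23833407]), 'tool_rot': array([ 9.83949152e-01,  1.78445939e-01, -7.52450361e-06, -1.05480936e-03]), 'force': array([-0.05844277, -0.49240965, -0.59940978]), 'ft_torque': array([-0.00655656,  0.04806064, -0.01144292]), 'gripper_force': 0.0, 'finger_gap': 0.9997549447847789}
scene [[490.76409636   0.         278.09092738]
 [  0.         490.76409636 205.29619193]
 [  0.           0.           1.        ]] [ 1.04241251 -0.97005085  0.79433842] [ 0.85901154  0.21594586 -0.11051536 -0.4508358 ]
top [[385.46555107   0.         276.10467435]
 [  0.         385.46555107 208.32574346]
 [  0.           0.           1.        ]] [ 0.48632723 -0.04740714  1.05869029] [-0.70120173  0.71166053 -0.02752166  0.03313586]
```

View pics/scene0.png

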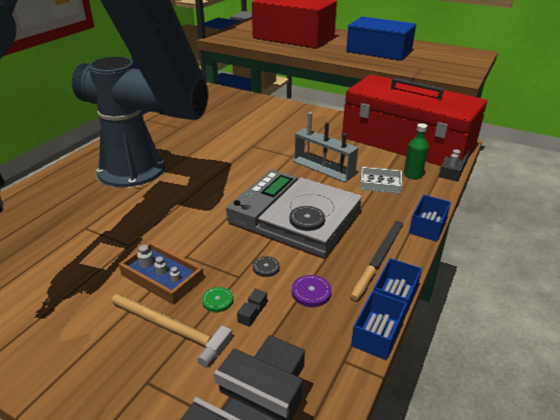

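View pics/top0.png

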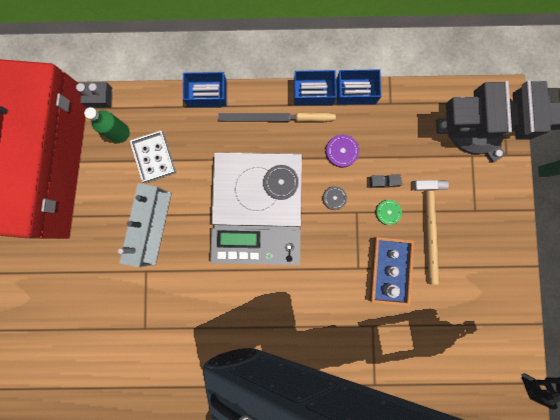

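The top view has the dark disc on the pan at (281,182). Lookalike discs are small dark (335,198), green (388,212) and purple (342,150). The stand has tools at about (125,250), (137,225) and (150,190). The bright one, at top (125,250) and scene (310,120), looks like the pin punch. Next are the close crops.

```bash
cat > h.py <<'E'
import numpy as np,cv2
from scipy.spatial.transform import Rotation as R
from station import readout,cams
def ray(c,u,v):
    d=R.from_quat(c["rotation"]).apply(np.linalg.inv(c["intrinsics"])@[u,v,1]);return d/np.linalg.norm(d)
def onz(c,u,v,z):
    d=ray(c,u,v);e=np.array(c["eye"]);return e+d*(z-e[2])/d[2]
def tri(c1,p1,c2,p2):
    d1,d2=ray(c1,*p1),ray(c2,*p2);e1,e2=np.array(c1["eye"]),np.array(c2["eye"])
    t=np.linalg.lstsq(np.c_[d1,-d2],e2-e1,rcond=None)[0]
    a,b=e1+t[0]*d1,e2+t[1]*d2;return (a+b)/2,np.linalg.norm(a-b)
def proj(c,p):
    q=R.from_quat(c["rotation"]).inv().apply(np.array(p)-c["eye"]);k=c["intrinsics"]@q;return k[:2]/k[2]
def crop(c,x0,y0,x1,y1,s,name):
    im=cv2.resize(c["pixels"][y0:y1,x0:x1,::-1],None,fx=s,fy=s,interpolation=cv2.INTER_CUBIC)
    for x in range((x0//10+1)*10,x1,10): cv2.putText(im,str(x),(int((x-x0+.5)*s)-8,8),0,.3,(0,255,255));cv2.line(im,(int((x-x0+.5)*s),10),(int((x-x0+.5)*s),16),(0,255,255))
    for y in range((y0//10+1)*10,y1,10): cv2.putText(im,str(y),(0,int((y-y0+.5)*s)+3),0,.3,(0,255,255));cv2.line(im,(20,int((y-y0+.5)*s)),(26,int((y-y0+.5)*s)),(0,255,255))
    cv2.imwrite("pics/"+name,im)
E
python3 - <<'E'
from h import *
crop(cams.snapshot("top"),112,145,312,275,4,"t1.png")
crop(cams.snapshot("scene"),222,105,372,255,4,"s1.png")
E
```

```text
(no output)
```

View pics/t1.png

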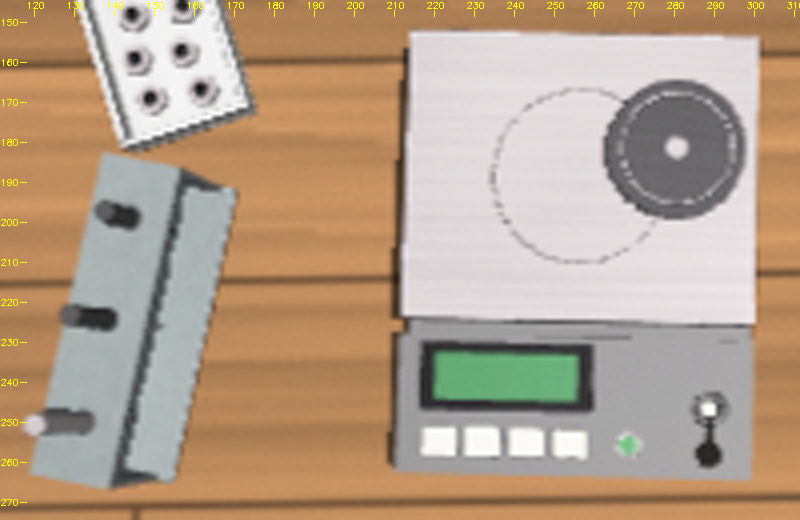

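View pics/s1.png

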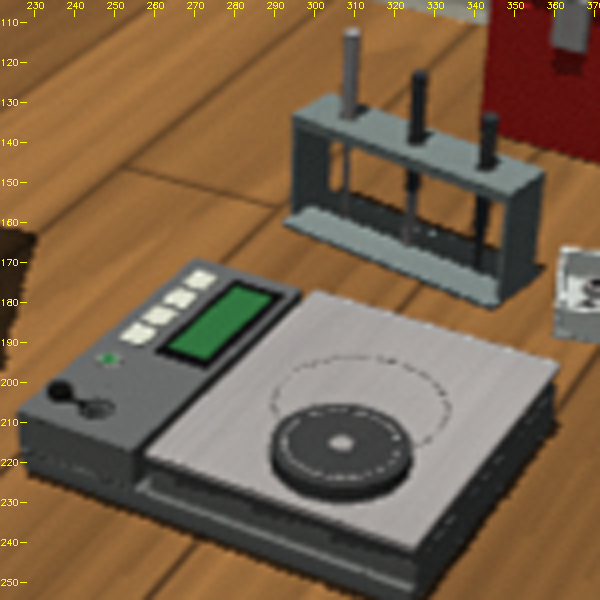

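The crops show:
- **Top view:** pan corners (214,152), (301.5,154), (300,225.5), (212,224). Disc centre (280.2,181.8), ring centre (256,188.3), port (288.7,246.6).
- **Punch:** top end at (120.2,250.8) in the top view and (309.5,112.4) in the scene view. Its thin pin is visible below the plate. The other two are dark with thick shafts, so this bright one is the pin punch.

```bash
python3 - <<'E'
from h import *
np.set_printoptions(precision=4,suppress=True)
t=cams.snapshot("top");s=cams.snapshot("scene")
for n,p,q in [("disc",(280.5,181.5),(306.75,214.9)),("port",(288.75,246.6),(245.75,206.7)),("punchtop",(120.3,250.8),(309.6,112.6))]:
    print(n,*tri(t,p,s,q))
P=[onz(t,u,v,.06) for u,v in [(214,152.25),(301.5,154),(300,225.5),(211.75,223.75)]]
print("pan",np.array(P),np.mean(P,0),np.linalg.norm(P[0]-P[1]),np.linalg.norm(P[1]-P[2]))
print("ring",onz(t,256,188.3,.06),"disc@.074",onz(t,280.5,181.7,.074))
print("port",onz(t,288.75,246.6,.056),onz(s,245.75,206.7,.056),"plug",onz(t,288.5,258.3,.064))
print("ptop",onz(t,120.3,250.8,.171),onz(s,309.6,112.6,.171))
print("tip",onz(s,308,158.7,.006),"hole",onz(s,308.5,133.8,.098),onz(t,133.3,250,.098))
print("standcorner",[onz(t,u,v,.098) for u,v in [(137.7,182.9),(157.5,187.5),(139.5,266.5),(119.5,263)]])
E
```

```text
disc [ 0.6396 -0.0529  0.0743] 0.0016574470784062889
port [ 0.4719 -0.0719  0.0552] 0.0019315687911351548
punchtop [0.4694 0.3189 0.1689] 0.0017932485916858187
pan [[ 0.7232  0.1215  0.06  ]
 [ 0.7147 -0.109   0.06  ]
 [ 0.5267 -0.1013  0.06  ]
 [ 0.5347  0.1275  0.06  ]] [0.6248 0.0097 0.06  ] 0.23065768508254722 0.18814596213469945
ring [0.6256 0.0117 0.06  ] disc@.074 [ 0.6398 -0.0525  0.074 ]
port [ 0.4727 -0.0714  0.056 ] [ 0.4717 -0.0733  0.056 ] plug [ 0.443 -0.07   0.064]
ptop [0.4702 0.3185 0.171 ] [0.4707 0.3138 0.171 ]
tip [0.4696 0.32   0.006 ] hole [0.4694 0.3155 0.098 ] [0.4704 0.3162 0.098 ]
standcorner [array([0.6387, 0.308 , 0.098 ]), array([0.6262, 0.2577, 0.098 ]), array([0.4295, 0.3001, 0.098 ]), array([0.4388, 0.3499, 0.098 ])]
```

Emit:
send_rows(commands="50 1 -.48 0 0;50 1 -.48 0 0;50 1 -.48 0 0;50 1 -.48 0 0;50 1 -.48 0 0;50 1 -.48 0 0;50 1 -.48 0 0;50 1 -.48 0 0;50 1 -.48 0 0;50 1 -.48 0 0;50 1 -.48 0 0;50 1 -.48 0 0;50 1 -.48 0 0;50 1 -.48 0 0;50 1 -.48 0 0;50 1 -.48 0 0;50 1 -.48 0 0;50 1 -.48 0 0;50 1 -.48 0 0;50 1 -.48 0 0", grip_force=80)

```text
t: 1.97
tcp_pos: [0.5273, -0.264, 0.2393]
tool_rot: [0.984, 0.178, -0.0, -0.0]
force: [0.4, -0.1, -0.9]
finger_gap: 0.581
gripper_force: 0.0
```

Emit:
send_rows(commands="50 1 -.48 0 0;50 1 -.48 0 0;50 1 -.48 0 0;50 1 -.48 0 0;50 1 -.48 0 0;50 1 -.48 0 0;50 1 -.48 0 0;50 1 -.48 0 0;50 .5 -.2 0 0;50 0 0 0 0")

```text
t: 2.8
tcp_pos: [0.6587, -0.1279, 0.2391]
tool_rot: [0.984, 0.18, 0.0, -0.0]
force: [-0.0, 0.3, -0.4]
finger_gap: 0.586
gripper_force: 0.0
```

Emit:
send_rows(commands="50 0 0 0 -1;50 0 0 0 -1;50 0 0 0 -1;50 0 0 0 -1;50 0 0 0 -1;50 0 0 0 -1;50 0 0 0 -1;50 0 0 0 -1;50 0 0 0 -1;50 0 0 0 -1;50 0 0 0 -1;50 0 0 0 -1;50 0 0 0 -1;50 0 0 0 -1;50 0 0 0 -1;50 0 0 0 -1;50 0 0 0 -1;50 0 0 0 -1;50 0 0 0 -1;50 0 0 0 -1")

```text
t: 4.47
tcp_pos: [0.6563, -0.1309, 0.2392]
tool_rot: [0.638, 0.77, -0.001, -0.0]
force: [-0.4, -0.0, -1.2]
finger_gap: 0.588
gripper_force: 0.0
```

Emit:
send_rows(commands="50 0 0 0 -.5;50 0 0 0 0")

```text
t: 4.63
tcp_pos: [0.6564, -0.1309, 0.2392]
tool_rot: [0.626, 0.78, -0.0, -0.0]
force: [0.3, -0.3, -1.1]
finger_gap: 0.583
gripper_force: 0.0
```

```bash
cat >> h.py <<'E'
def go(x,y,z,ang):
    s=readout.sense();r=R.from_quat(s["tool_rot"]);m=r.as_matrix();a=np.degrees(np.arctan2(m[1,0],m[0,0]))
    print("t",s["t"],"pos",s["tcp_pos"].round(4),"xang",a.round(2),"tilt",m[:,2].round(4),"gap",s["finger_gap"]*85.4,"F",s["force"].round(2))
    print("shift rows",(m.T@(np.array([x,y,z])-s["tcp_pos"])/.02).round(2),"spin rows",-((ang-a+180)%360-180)/4)
E
python3 -c "
from h import *
go(.658,-.1285,.069,103)
crop(cams.snapshot('scene'),222,105,422,255,4,'s2.png')"
```

```text
t 4.6333 pos [ 0.6564 -0.1309  0.2392] xang 102.52 tilt [-1.e-03 -4.e-04 -1.e+00] gap 49.80787276698819 F [ 0.27 -0.29 -1.05]
shift rows [0.1  0.11 8.51] spin rows -0.1208111499873823
```

View pics/s2.png

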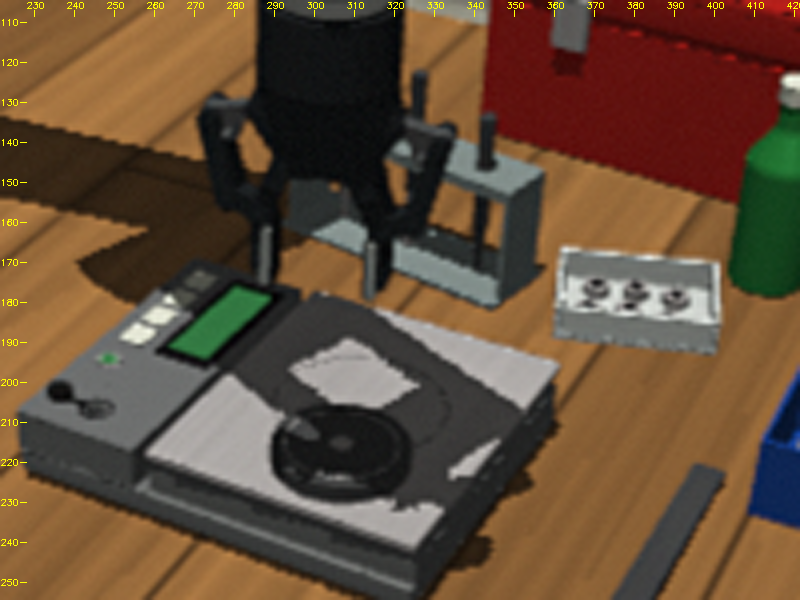

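The picture shows the open fingers above the pan's -y edge, fingertips at (288.5,175.5) and (314.3,179.8). The scale and disc are undisturbed. I'll work out the tip height from those pixels.

```bash
python3 -c "
from h import *
s=cams.snapshot('scene')
for dz in (0,-.004,-.008): print(dz,proj(s,[.6564,-.1309,.2392+dz]))"
```

```text
0 [301.69744339 174.21545687]
-0.004 [301.63869598 175.78057457]
-0.008 [301.58019648 177.33908762]
```

Emit:
send_rows(commands="50 .1 .1 1 0;50 0 0 1 0;50 0 0 1 0;50 0 0 1 0;50 0 0 1 0;50 0 0 1 0;50 0 0 1 0;50 0 0 1 0;50 0 0 .45 0;50 0 0 0 0")

```text
t: 5.57
tcp_pos: [0.6569, -0.127, 0.0677]
tool_rot: [0.626, 0.78, -0.001, -0.003]
force: [-0.7, -1.0, -0.9]
finger_gap: 0.586
gripper_force: 0.0
```

Emit:
send_rows(commands="50 0 0 -.15 0;50 .5 0 0 0;50 .5 0 0 0;50 .2 0 0 0;50 .2 0 0 0;50 .2 0 0 0;50 .2 0 0 0;50 .2 0 0 0;50 .2 0 0 0;50 .2 0 0 0;50 .2 0 0 0;50 .2 0 0 0;50 .2 0 0 0;50 .2 0 0 0;50 .2 0 0 0;50 .2 0 0 0;50 .2 0 0 0;50 .2 0 0 0;50 0 0 0 0")

```text
t: 7.15
tcp_pos: [0.6425, -0.0491, 0.0741]
tool_rot: [0.626, 0.78, 0.001, 0.001]
force: [1.8, -3.4, 1.9]
finger_gap: 0.588
gripper_force: 2.0
```

```bash
python3 -c "
from h import *
go(.636,-.0367,.071,103)
t=cams.snapshot('top');s=cams.snapshot('scene')
a=cv2.resize(t['pixels'][145:275,205:310,::-1],None,fx=4,fy=4,interpolation=2)
crop(s,240,150,380,260,4,'b.png');b=cv2.imread('pics/b.png')
o=np.zeros((530,800,3),np.uint8);o[:520,:380]=a[:,:380];o[:440,380:800]=b[:,:420];cv2.imwrite('pics/c3.png',o)"
```

```text
t 7.15 pos [ 0.6425 -0.0491  0.0741] xang 102.56 tilt [ 2.7e-03 -9.0e-04 -1.0e+00] gap 50.22802799437863 F [ 1.84 -3.42  1.92]
shift rows [ 0.68 -0.18  0.15] spin rows -0.11020515975225464
```

View pics/c3.png

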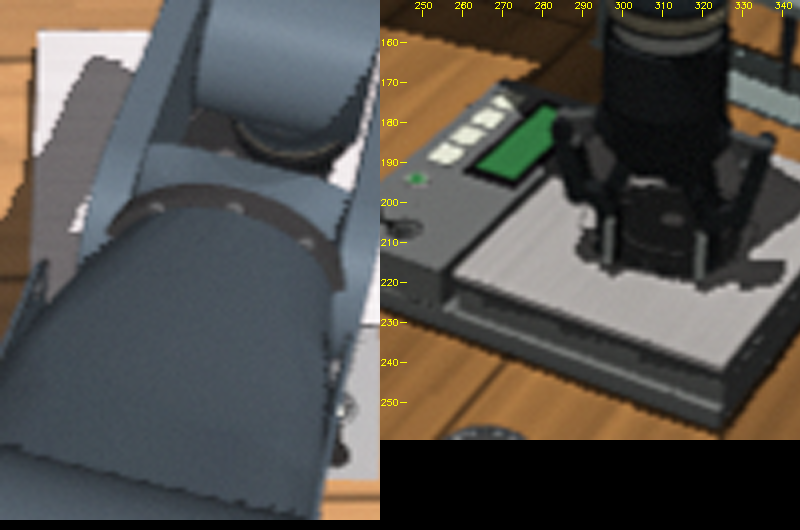

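The disc sits in the cradle of the fingers, its centre mark near scene (313.3,204.5). I'll compute where that puts it.

```bash
python3 -c "
from h import *
s=cams.snapshot('scene');print(onz(s,313.3,204.5,.074), onz(s,306.75,214.9,.074)); print(proj(s,[.625,.0105,.074]))"
```

```text
[ 0.63396382 -0.00340491  0.074     ] [ 0.63875695 -0.05310331  0.074     ]
[312.40619425 200.91774559]
```

Emit:
send_rows(commands="50 .15 -.05 .1 0;50 .15 -.05 0 0;50 .15 -.05 0 0;50 .15 -.05 0 0;50 .15 -.05 0 0;50 .05 0 0 0;50 0 0 0 0;50 -.3 0 0 0;50 -.5 0 0 0;50 -1 0 -.2 0;50 -1 0 -.5 0;50 -1 0 -1 0;50 0 0 -1 0;50 0 0 -1 0;50 0 0 -1 0;50 0 0 -1 0;50 0 0 -1 0;50 0 0 -1 0;50 0 0 0 0")

```text
t: 8.88
tcp_pos: [0.651, -0.1092, 0.2287]
tool_rot: [0.626, 0.78, 0.001, 0.002]
force: [0.2, -0.4, 0.5]
finger_gap: 0.587
gripper_force: 0.0
```

```bash
python3 -c "
from h import *
go(.47,.3175,.24,168)
crop(cams.snapshot('scene'),222,105,372,255,4,'s4.png')"
```

```text
t 8.8833 pos [ 0.651  -0.1092  0.2287] xang 102.55 tilt [ 4.8e-03 -6.0e-04 -1.0e+00] gap 50.14407803614524 F [ 0.18 -0.44  0.53]
shift rows [22.79 -4.2  -0.62] spin rows -16.363432053428916
```

View pics/s4.png

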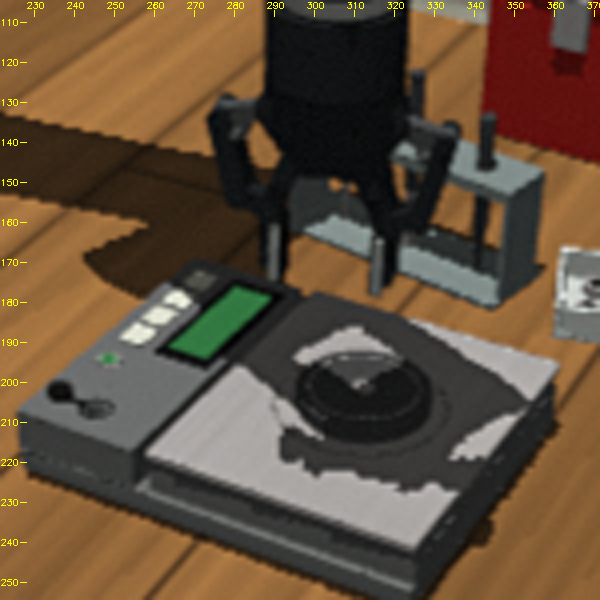

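The disc's centre mark is at scene (312.0,200.5), against (312.4,200.9) expected for the pan centre, so it is about 1–2 mm off and inside the ring. Next is the stand.

Emit:
send_rows(commands="50 0 0 -.3 -1;50 0 0 -.3 -1;50 0 0 0 -1;50 0 0 0 -1;50 0 0 0 -1;50 0 0 0 -1;50 0 0 0 -1;50 0 0 0 -1;50 0 0 0 -1;50 0 0 0 -1;50 0 0 0 -1;50 0 0 0 -1;50 0 0 0 -1;50 0 0 0 -1;50 0 0 0 -1;50 0 0 0 -1;50 0 0 0 -.36;50 0 0 0 0")

```text
t: 10.43
tcp_pos: [0.6481, -0.1082, 0.2346]
tool_rot: [0.104, 0.995, 0.001, -0.003]
force: [-0.2, -0.4, -0.5]
finger_gap: 0.587
gripper_force: 0.0
```

Emit:
send_rows(commands="50 .7 1 0 0;50 .7 1 0 0;50 .7 1 0 0;50 .7 1 0 0;50 .7 1 0 0;50 .7 1 0 0;50 .7 1 0 0;50 .7 1 0 0;50 .7 1 0 0;50 .7 1 0 0;50 .7 1 0 0;50 .7 1 0 0;50 .7 1 0 0;50 .7 1 0 0;50 .7 1 0 0;50 .7 1 0 0;50 .7 1 0 0;50 .7 1 0 0;50 0 0 0 0;50 0 0 0 0")

```text
t: 12.1
tcp_pos: [0.4766, 0.2963, 0.236]
tool_rot: [0.104, 0.995, -0.001, -0.001]
force: [0.0, -0.0, 0.1]
finger_gap: 0.584
gripper_force: 0.0
```

```bash
python3 -c "
from h import *
go(.470,.3175,.115,168)"
```

```text
t 12.1 pos [0.4766 0.2963 0.236 ] xang 168.11 tilt [-0.0029 -0.0011 -1.    ] gap 49.90582806190695 F [ 0.03 -0.04  0.06]
shift rows [0.52 0.98 6.05] spin rows 0.027834423860660706
```

Emit:
send_rows(commands="50 .5 1 0 0;50 0 0 0 0;50 0 0 1 0;50 0 0 1 0;50 0 0 1 0;50 0 0 1 0;50 0 0 1 0;50 0 0 .5 0;50 0 0 .45 0;50 0 0 0 0")

```text
t: 12.93
tcp_pos: [0.4718, 0.3162, 0.1166]
tool_rot: [0.105, 0.994, -0.001, -0.002]
force: [-1.4, -0.6, -0.0]
finger_gap: 0.588
gripper_force: 0.0
```

```bash
python3 -c "
from h import *
go(.470,.3175,.117,168)
crop(cams.snapshot('scene'),252,65,372,185,5,'s5.png')"
```

```text
t 12.9333 pos [0.4718 0.3162 0.1166] xang 167.94 tilt [-0.0033 -0.0016 -1.    ] gap 50.239950765381764 F [-1.36 -0.58 -0.01]
shift rows [ 0.1   0.04 -0.02] spin rows -0.01582674512700777
```

View pics/s5.png

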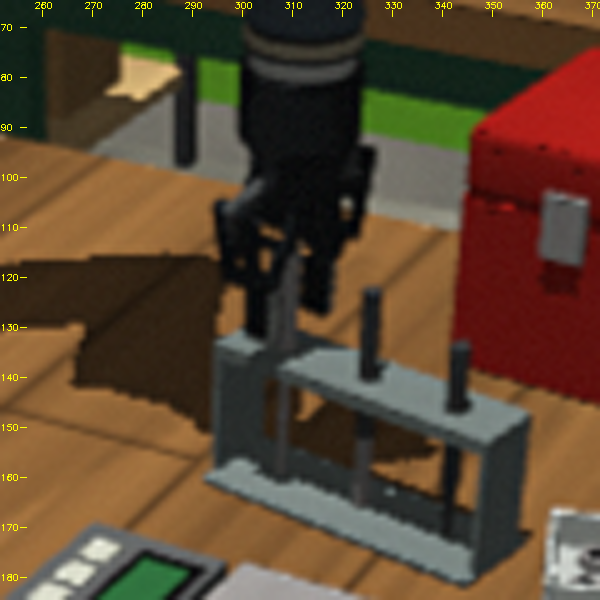

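The punch stands between the fingers (grip at about (308,125)), clear of the top plate. I'm closing and lifting slightly.

Emit:
send_rows(commands="50 .1 .05 0 0;8 0 0 0 0;8 0 0 0 0;8 0 0 0 0;8 0 0 0 0;8 0 0 0 0;8 0 0 0 0;8 0 0 0 0;8 0 0 0 0;8 0 0 0 0;8 0 0 0 0", grip_force=90)

```text
t: 13.9
tcp_pos: [0.4708, 0.3182, 0.1193]
tool_rot: [0.104, 0.995, -0.001, 0.0]
force: [-0.7, -3.4, 6.4]
finger_gap: 0.13
gripper_force: 87.6
```

```bash
python3 -c "
from h import *
go(.472,-.0725,.25,168)"
```

```text
t 13.9 pos [0.4708 0.3182 0.1193] xang 168.05 tilt [ 7.0e-04 -1.2e-03 -1.0e+00] gap 11.060500183893081 F [-0.66 -3.39  6.43]
shift rows [ -4.11 -19.11  -6.51] spin rows 0.012066302627225411
```

Emit:
send_rows(commands="8 0 0 -.3 0;8 0 0 -.5 0;8 0 0 -.7 0;8 0 0 -.7 0;8 0 0 -.7 0;8 0 0 -.7 0;8 0 0 -.7 0;8 0 0 -.7 0;8 0 0 -.7 0;8 0 0 -.7 0;8 0 0 -.4 0;8 0 0 0 0")

```text
t: 14.9
tcp_pos: [0.4717, 0.3197, 0.2569]
tool_rot: [0.104, 0.995, 0.002, 0.002]
force: [0.5, 0.5, -1.0]
finger_gap: 0.127
gripper_force: 87.7
```

```bash
python3 -c "
from h import *
go(.472,-.0725,.25,168)
crop(cams.snapshot('scene'),252,65,372,185,5,'s6.png')"
```

```text
t 14.9 pos [0.4717 0.3197 0.2569] xang 168.0 tilt [ 0.0046  0.0026 -1.    ] gap 10.841169975789436 F [ 0.48  0.49 -1.01]
shift rows [ -4.09 -19.18   0.29] spin rows 0.0009166140303022985
```

View pics/s6.png

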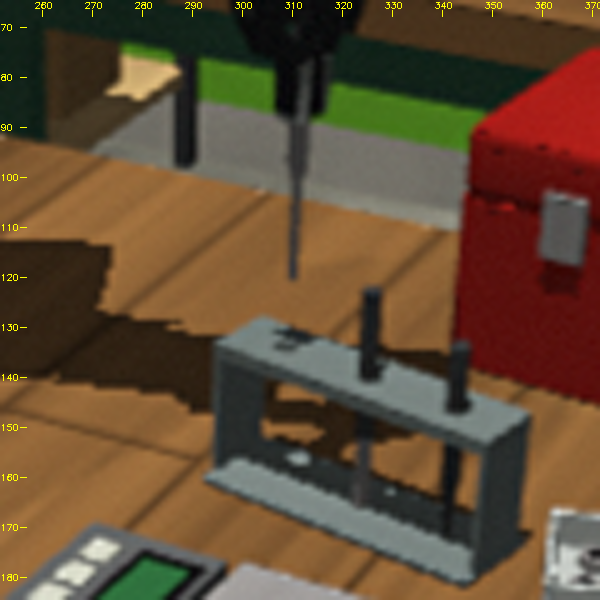

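The punch is lifted free and vertical, tip at scene (310.1,120.1), with the other two tools still in place. Next is the carry to the port.

Emit:
send_rows(commands="8 -.2 -.5 0 0;8 -.22 -1 0 0;8 -.22 -1 0 0;8 -.22 -1 0 0;8 -.22 -1 0 0;8 -.22 -1 0 0;8 -.22 -1 0 0;8 -.22 -1 0 0;8 -.22 -1 0 0;8 -.22 -1 0 0;8 -.22 -1 0 0;8 -.22 -1 0 0;8 -.22 -1 0 0;8 -.22 -1 0 0;8 -.22 -1 0 0;8 -.22 -1 0 0;8 -.22 -1 0 0;8 -.22 -1 0 0;8 -.1 -1 0 0;8 0 -.6 0 0")

```text
t: 16.62
tcp_pos: [0.4695, -0.0739, 0.2533]
tool_rot: [0.105, 0.994, -0.0, -0.001]
force: [1.0, 0.3, 0.2]
finger_gap: 0.129
gripper_force: 87.8
```

Emit:
send_rows(commands="8 0 0 1 0;8 0 0 1 0;8 0 0 1 0;8 0 0 .5 0;8 0 0 0 0;8 0 0 0 0")

```text
t: 17.12
tcp_pos: [0.4692, -0.0717, 0.1833]
tool_rot: [0.105, 0.994, 0.0, -0.002]
force: [0.7, -0.6, -0.4]
finger_gap: 0.125
gripper_force: 87.8
```

```bash
python3 -c "
from h import *
go(.472,-.0725,.18,168)
t=cams.snapshot('top');s=cams.snapshot('scene')
cv2.imwrite('pics/t7.png',t['pixels'][:,:,::-1])
def c(k,x,y,w,h,f):return cv2.resize(k['pixels'][y:y+h,x:x+w,::-1],None,fx=f,fy=f,interpolation=2)
o=np.zeros((520,800,3),np.uint8);o[:480,:480]=c(s,215,150,80,80,6);o[:320,480:800]=c(t,250,205,80,80,4);cv2.imwrite('pics/c7.png',o)
print(proj(s,[.472,-.0725,.068]),proj(t,[.472,-.0725,.068]))"
```

```text
t 17.1167 pos [ 0.4692 -0.0717  0.1833] xang 167.97 tilt [-0.0031  0.0012 -1.    ] gap 10.70631043828545 F [ 0.7  -0.6  -0.42]
shift rows [-0.14 -0.01  0.16] spin rows -0.007116083799594719
[245.87121541 202.80933993] [289.31705231 246.94195299]
```

View pics/c7.png

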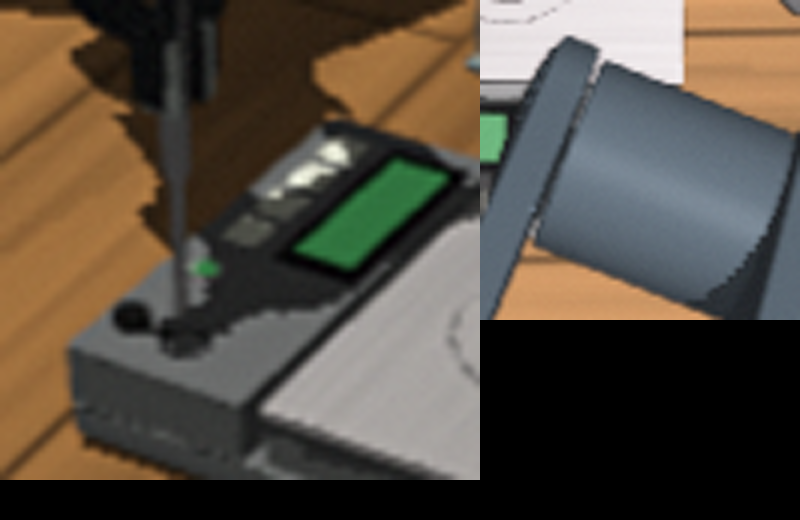

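The tip hangs just behind the port mouth: tip at scene (244.7,201.5), mouth centre (245.3,206). The arm blocks the top view. I'll compute the offset and the lean.

```bash
python3 -c "
from h import *
s=cams.snapshot('scene')
T=onz(s,244.7,201.5,.070);print('tip',T,'mouth',onz(s,245.6,206.3,.056))
print('tcp',readout.sense()['tcp_pos'])
print('axis proj',proj(s,T+[0,0,.105]),'seen', 215+174/6-.5,150+60/6-.5)"
```

```text
tip [ 0.46772567 -0.07123031  0.07      ] mouth [ 0.47038215 -0.07195619  0.056     ]
tcp [ 0.47071036 -0.07198641  0.18490969]
axis proj [243.27707896 166.77452747] seen 243.5 159.5
```

Emit:
send_rows(commands="8 -.13 -.02 0 0;8 0 0 .2 0;8 0 0 .2 0;8 0 0 .2 0;8 0 0 .2 0;8 0 0 .2 0;8 0 0 0 0;8 0 0 0 0")

```text
t: 17.93
tcp_pos: [0.4725, -0.0725, 0.1639]
tool_rot: [0.105, 0.995, 0.0, -0.001]
force: [-0.1, -0.0, -0.5]
finger_gap: 0.129
gripper_force: 87.8
```

```bash
python3 -c "
from h import *
go(.472,-.0725,.148,168)
s=cams.snapshot('scene')
crop(s,215,150,315,250,6,'s8.png')"
```

```text
t 17.9333 pos [ 0.4725 -0.0725  0.1639] xang 168.0 tilt [-1.e-03  4.e-04 -1.e+00] gap 11.014679128542856 F [-0.05 -0.05 -0.46]
shift rows [ 0.02 -0.01  0.79] spin rows 0.0001328865053977779
```

View pics/s8.png

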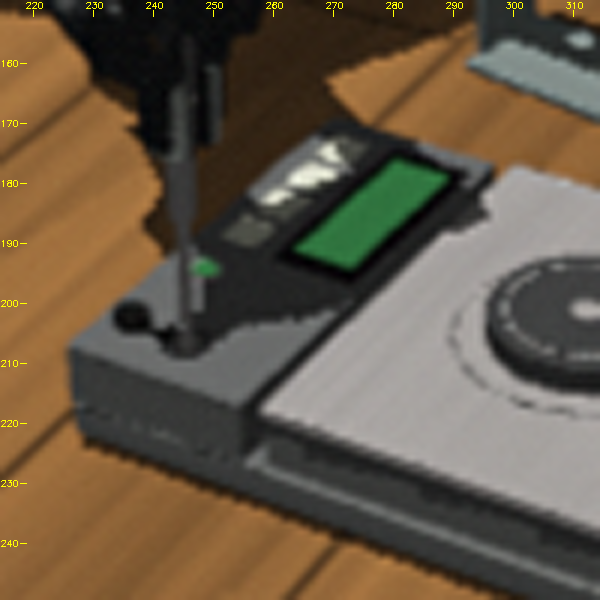

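The pin has entered the port mouth at (245,206) with no contact force, and the disc is still inside the ring. I'll press on in small steps.

Emit:
send_rows(commands="8 0 0 .1 0;8 0 0 .1 0;8 0 0 .1 0;8 0 0 .1 0;8 0 0 .1 0;8 0 0 0 0;8 0 0 0 0")

```text
t: 18.57
tcp_pos: [0.4726, -0.0725, 0.1541]
tool_rot: [0.105, 0.995, 0.0, -0.0]
force: [0.5, -0.0, -0.4]
finger_gap: 0.132
gripper_force: 87.8
```

Emit:
send_rows(commands="8 0 0 .1 0;8 0 0 0 0;8 0 0 0 0")

```text
t: 18.82
tcp_pos: [0.473, -0.0727, 0.1525]
tool_rot: [0.105, 0.995, -0.0, 0.0]
force: [-0.3, 0.5, 0.6]
finger_gap: 0.129
gripper_force: 87.9
```

Emit:
send_rows(commands="8 0 0 .1 0;8 0 0 0 0;8 0 0 0 0")

```text
t: 19.07
tcp_pos: [0.4729, -0.0726, 0.1504]
tool_rot: [0.105, 0.995, -0.0, 0.0]
force: [-0.0, 0.4, 2.2]
finger_gap: 0.13
gripper_force: 88.0
```

Emit:
send_rows(commands="8 0 0 .1 0;8 0 0 0 0;8 0 0 0 0")

```text
t: 19.32
tcp_pos: [0.473, -0.0727, 0.1484]
tool_rot: [0.105, 0.995, -0.0, 0.0]
force: [-0.7, -0.0, 2.6]
finger_gap: 0.124
gripper_force: 88.2
```

Emit:
send_rows(commands="8 0 0 .1 0;8 0 0 0 0;8 0 0 0 0")

```text
t: 19.57
tcp_pos: [0.4735, -0.0728, 0.1479]
tool_rot: [0.104, 0.995, -0.0, 0.001]
force: [-1.8, 0.0, 15.0]
finger_gap: 0.13
gripper_force: 89.8
```

Emit:
send_rows(commands="8 0 0 .05 0;8 0 0 0 0;8 0 0 0 0")

```text
t: 19.82
tcp_pos: [0.4737, -0.0729, 0.1476]
tool_rot: [0.104, 0.995, -0.0, 0.001]
force: [-3.4, 0.6, 21.7]
finger_gap: 0.128
gripper_force: 90.6
```

Emit:
send_rows(commands="8 0 0 -.02 0;8 0 0 0 0;8 0 0 0 0;8 0 0 0 0;8 0 0 0 0;8 0 0 0 0")

```text
t: 20.32
tcp_pos: [0.4736, -0.0729, 0.1478]
tool_rot: [0.104, 0.995, -0.0, 0.001]
force: [-1.0, 0.1, 18.8]
finger_gap: 0.129
gripper_force: 90.1
```

```bash
python3 -c "
from h import *
go(.472,-.0725,.148,168)
from station import sign_off
if readout.sense()['force'][2]>10: print(sign_off())"
```

```text
t 20.3167 pos [ 0.4736 -0.0729  0.1478] xang 168.01 tilt [ 0.0025 -0.001  -1.    ] gap 10.997072977720766 F [-0.99  0.13 18.83]
shift rows [ 0.08  0.   -0.01] spin rows 0.0015211491510385144
the job is handed in; nothing more can be done
None
```

I handed the job in at 20.3 s: the disc weight measured about 1–2 mm from the pan's middle, and the gripped pin punch was holding the calibration button at its bottom stop with about 19 N.

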